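# Fit a new ink pad, ink the stamp and hold it lined up over the form

## Robot

A 7-joint arm with a two-finger parallel gripper is mounted at the origin on the work surface; the furniture and walls round the work are solid. World frame = base frame: x ahead of the robot, y to its left, z up, the work surface at z = 0. Lengths are in mm, angles in degrees, forces in N, time in s.
With the tool pointing down it reaches from about 425 to 825 mm from the base axis. Payload 3.6 kg.
Tool frame: the origin (TCP) lies on the centre line of the jaws, within the pads' length; the fingertips stand 11 mm ahead of it and the grasp point (between the pads) lies 8 mm behind it; z points along the fingers, y is the line along which they close (so a half turn about z gives the same grasp; the last joint's range is limited). The gripper opens to 93 mm and grips with 3 to 60 N. Pads are 15 mm wide; open, the fingers measure 128 mm over their backs; the gripper's body (75 mm by 188 mm) begins 65 mm behind the grasp point.
Start: joints at [63.169, 35.231, -0.722, 81.555, 0.464, 63.22, -2.315], TCP at [277.926, -587.554, 229.64] pointing down, gripper open.
Joint ranges: [-178.69, 178.69], [-17.37, 117.87], [-77.05, 75.6], [15.02, 138.74], [-78.02, 258.01], [0.78, 113.62], [-162.83, 162.83]. Speed limits (degrees/s): [159.86, 159.86, 180, 180, 180, 180, 180].

## Interface

Orientations are given as a 3x3 rotation matrix whose columns are the frame's x, y, z axes.
In Python, from bench import move_to, movel, set_joints, set_gripper, wait, inverse_kinematics, snapshot, camera_params, MotionError, close_job, current_clock, current_joints, current_qd, current_tau, current_ee_pos, current_orientation, current_wrist_force, current_ft_torque, current_width, current_finger_force gives the robot as it stands. Calls block until the motion is done:
- move_to(position, orientation): joint-space move of the TCP to a pose.
- movel(position, rate=150, orientation=None, guard=None): straight line of the TCP; orientation=None keeps the orientation; rate is the mean speed in mm/s. With guard (N) it stops when the force on the tool has changed by that much, and returns True; else False.
- set_joints(angles): joint-space move.
- set_gripper(opening): finger opening in mm; the grip force is fixed at half the most; returns when the fingers have stopped.
- wait(seconds).
- inverse_kinematics(position, orientation): joint angles nearest the present ones, or None.
- snapshot(name): name is "scene" or "top" or "wrist"; returns (picture, depth): 400x640x3 uint8, red, green, blue; 400x640 float32, mm along the optical axis (not along the pixel's ray), 0 where there is no reading.
- camera_params(name): a dict with "vfov" (degrees; the focal length in pixels is half the picture's height over the tangent of half this angle, whatever the lens; pixels are square), "cx", "cy" (the principal point, pixels), "rvec" (rotation vector, rad) and "tvec" (3), from world to camera coordinates, as OpenCV has them; the wrist camera has in their place "mount" (4x4, takes a point from camera to tool coordinates, whose origin is the TCP and whose axes are the flange's). Camera axes: x right, y down, z forward; pixel columns grow to the right and rows downward; lengths in mm; the calibration is good to about 2 mm. The wrist camera is an equidistant fisheye: a pixel r from the principal point sees the ray r / f radians off the axis. A picture is of the moment at which its call begins: read the wrist's pose just before it. camera_params takes no time and is no camera call.
A pose or a line that the arm cannot do raises MotionError and nothing moves.
- close_job(): hands the job in; it is judged then, once.
Readings, each from a call of its own:
- current_clock(): time.
- current_joints(): joint angles.
- current_qd(): joint speeds.
- current_tau(): joint torques, N m.
- current_ee_pos(): TCP position.
- current_orientation(): TCP orientation.
- current_wrist_force(): force on the tool from outside, world axes, zero at the start.
- current_ft_torque(): the same for the moment, N m.
- current_width(): finger opening in mm.
- current_finger_force(): force on a finger pad.
Only numpy, scipy, OpenCV 4.12 (cv2) and the standard library are available. Lean on these libraries where they do the work, as an engineer would, in place of code of your own. Each camera call takes 0.05 s, during which the arm holds its last target. There are 200 camera calls.

## Task

Put the new pad insert into the empty ink-pad case, felt side up and seated flat, and let go of it. Then take the rectangular stamp out of its stand, press its whole rubber face gently and squarely onto the felt to ink it, and carry it over the things on the desk to the form on the clipboard. Finish while still holding the stamp there, level, centred and square over the large dark frame, its white ridge towards the form's bottom edge, about half a centimetre above the paper and never touching it, so that I can check the position before it prints; leave everything else where it stands.

Things in the scene. Friction and masses are not known exactly. Their poses are not given: they have to be found in the camera images.
- insert_mid (a point): centre of the pad insert, a loose black plastic tray 50 mm (its x) by 80 mm (its y) by 17 mm high, with finger ribs on the long sides; in its top sits a grey felt pad 42 x 72 mm that stands 4 mm above the tray. The point lies in the middle of the tray, 8.5 mm above its underside; z points up out of the felt. It starts lying on the desk felt up. Either way round fits the case.
- felt_top (a point): middle of the felt's upper face, 12.5 mm above insert_mid; it sinks with the felt
- felt (a joint): how far the felt is pressed down: 0 untouched, up to 0.0035 m. It is sprung: starts to give at about 0.8 N and needs 1.3 N more for each mm; counts as inked from 1.2 mm
- pocket (a point): centre of the floor of the pocket in the ink-pad case, 2 mm above the desk. The case is a fixed shallow grey plastic tray with a paler floor, 66 mm (x) by 96 mm (y) and 8 mm high, two steel hinge barrels on its far (+x) long side; the pocket is open above, 53 mm (x) by 83 mm (y) and 6 mm deep, so a seated insert's tray stands 11 mm above the case's rim. z is up
- stamp_grip (a point): middle of the handle of the rectangular stamp: an upright black handle 24 mm thick (the stamp's x) by 36 mm wide (its y) and 46 mm high, top 23 mm above this point, on a neck and a grey base 30 mm (x) by 60 mm (y), all flat-sided; 70 mm tall in all, 90 g, loose. This point lies 47 mm above the rubber face. z is up, -x is the side with the white ridge
- stamp_face (a point): middle of the stamp's rubber face underneath, 47 mm below stamp_grip. The rubber measures 26 mm (x) by 56 mm (y)
- stamp_ridge (a point): the white index ridge at the top of the stamp base on its -x long side, 18 mm to -x of the stamp's middle
- stand: fixed wooden stamp stand 52 mm (x) by 132 mm (y) by 14 mm high, origin under its centre. The rectangular stamp stands in the well at y = -30 mm, its rubber on the well's floor 6 mm above the desk, 8 mm below the top and with 1.5 mm of room all round: lift it straight up. The round stamp stands in the well at y = +42 mm
- round_stamp: round stamp with a turned black knob, 34 mm across and 68 mm tall, in the stand; origin under its centre; leave alone
- frame (a point): centre of the large dark rectangular frame printed on the form, at the paper's surface, 6.5 mm above the desk; the frame is 38 mm (x) by 68 mm (y). z is up, x points to the form's top edge, where the clip is; its bottom edge is on the -x side, nearer the robot
- form: fixed brown clipboard 240 mm (x) by 172 mm (y) by 4 mm with an A5 form on it; origin on the desk under the board's centre; the steel clip at its far (+x) end rises to 23 mm. The frame lies 68 mm to -x and 28 mm to -y of the centre, in the corner nearest the robot and the tape dispenser
- pen: black ballpen, 140 mm long and 11 mm thick, lying loose on the upper half of the form, origin under its middle; leave alone
- tape: black tape dispenser 52 x 127 x 66 mm high, loose, between the stamp things and the clipboard, origin under its middle; leave alone
- mug: grey-green mug 84 mm across with a handle, 91 mm high, loose, between the stamp things and the clipboard, origin under its middle; leave alone
- pencils: dark pencil cup 83 mm across, 133 mm high with its pencils, at the back of the desk, loose, origin under its middle; leave alone
There are look-alikes about, which are no part of the job. Leave any green look-alike of the part that bears stamp_grip alone. Leave any red look-alike of the part that bears insert_mid alone.

How it is judged (in metres and radians):
On the way, in this order (a step that is already met when the one before it is completed fails the run):
1. the insert sits flat in the pocket of the case, felt up, let go (horizontal distance between insert_mid and pocket below 0.004 m and z of insert_mid in the frame of pocket below 0.011 m and angle between insert_mid's own z axis and vertical below 0.06 rad and contact force between the fingers and insert below 0.05 N), for 0.2 s.
2. the stamp is pressed squarely on the felt of the seated insert, its rubber wholly on the felt (horizontal distance between insert_mid and pocket below 0.004 m and z of insert_mid in the frame of pocket below 0.011 m and angle between insert_mid's own z axis and vertical below 0.06 rad and value of joint felt above 0.0012 m and contact force between stamp and insert above 1 N and angle between stamp_face's own z axis and vertical below 0.1 rad and angle between the y axis of stamp_face and the y axis of insert_mid, either way round below 0.2 rad and horizontal distance between stamp_face and felt_top below 0.011 m), for 0.1 s.
At the end, for the whole second after the job is handed in: Stamp held over the frame: rubber within 4.5 mm of its centre along and across, turned under 0.08 rad, tilted under 0.06 rad, ridge to the bottom edge, 2 to 12 mm above the paper, not touching. Insert felt up in the case, within 4 mm of the pocket's centre, seated, tilted under 0.06 rad (x of stamp_face in the frame of frame between -0.0045 and 0.0045 m and y of stamp_face in the frame of frame between -0.0045 and 0.0045 m and z of stamp_face in the frame of frame between 0.002 and 0.012 m and angle between the y axis of stamp_face and the y axis of frame, either way round below 0.08 rad and angle between each of stamp_face, insert_mid's own z axis and vertical below 0.06 rad and x of stamp_ridge in the frame of frame below -0.01 m and contact force between the fingers and stamp above 1 N and contact force between stamp and form below 0.05 N and horizontal distance between insert_mid and pocket below 0.004 m and z of insert_mid in the frame of pocket below 0.011 m); the arm keeps its last pose, push and grip.
It fails at once if the stamp touches the form (contact force between stamp and form above 0.2 N).
It fails at once if the felt is pressed harder than 25 N (contact force between stamp and insert above 25 N).
It fails at once if another thing is pushed more than 15 mm or tipped over (distance of any of round_stamp, pen, tape, mug, pencils from where it was at the start of the episode above 0.015 m or angle between any of tape, mug, pencils's own z axis and vertical above 0.4 rad).
It also fails if it takes over 56 s, if anything falls off the work surface, if the arm or the gripper's body presses on something with over 40 N, if the wrist force passes 120 N, or if a joint passes its speed limit or range.

## Working session

There is one attempt and no reset: what is moved stays moved. The work goes in short steps, each a Python script; the robot and the scene stay as the last script left them, time stands still between calls to the robot, and variables do not carry over. Pictures are saved under pics/ and viewed, at most 10 in all, crops included, and the job is handed in when it is done.

```bash
mkdir -p pics
cat > h.py <<'E'
import numpy as np, cv2
from bench import *
def cloud(name):
    """picture, world xyz per pixel (mm)"""
    p0=np.array(current_ee_pos());R0=np.array(current_orientation())
    im,d=snapshot(name);c=camera_params(name)
    f=200/np.tan(np.radians(c["vfov"]/2));v,u=np.mgrid[0:400,0:640].astype(float)
    x=(u-c["cx"]);y=(v-c["cy"])
    if name=="wrist":
        r=np.hypot(x,y)+1e-9;t=np.minimum(r/f,1.5);P=np.dstack([np.tan(t)*x/r*d,np.tan(t)*y/r*d,d])
        M=np.array(c["mount"]);P=P@M[:3,:3].T+M[:3,3];W=P@R0.T+p0
    else:
        R=cv2.Rodrigues(np.array(c["rvec"],float))[0];P=np.dstack([x/f*d,y/f*d,d])
        W=(P-np.array(c["tvec"]).ravel())@R
    W[d<=0]=np.nan
    return im,W
def save(im,n): cv2.imwrite("pics/"+n+".png",im[:,:,::-1])
E
python3 - <<'E'
from h import *
for n in("top","scene"):
    im,W=cloud(n);save(im,n+"0");np.savez(n+"0.npz",im=im,W=W);print(camera_params(n))
    for v in range(20,400,60):print(v,[tuple(np.nan_to_num(W[v,u]).round().astype(int).tolist()) for u in range(20,640,100)])
print(current_orientation(),camera_params("wrist"))
E
```

```text
{'vfov': 49.586984537907476, 'cx': 327.35101468688606, 'cy': 196.9620850851529, 'rvec': array([ 2.17512113, -2.14868134,  0.07350435]), 'tvec': array([ -18.19328737,  549.13094607, 1146.43613844])}
20 [(871, 608, 367), (1033, 569, 57), (1146, 354, -161), (1147, 25, -162), (1168, -307, -201), (1444, -864, -729), (1446, -1317, -733)]
80 [(749, 605, 357), (860, 557, 61), (943, 346, -159), (944, 22, -159), (969, -310, -222), (1163, -859, -736), (1160, -1298, -725)]
140 [(0, 0, 0), (695, 551, 54), (709, 293, 4), (713, 12, -5), (713, -266, 3), (886, -853, -738), (890, -1293, -737)]
200 [(0, 0, 0), (533, 544, 49), (539, 286, 7), (543, 9, -1), (546, -266, 0), (616, -844, -735), (620, -1273, -726)]
260 [(0, 0, 0), (373, 538, 42), (374, 283, -4), (378, 7, -5), (383, -265, 1), (353, -833, -727), (360, -1258, -722)]
320 [(0, 0, 0), (213, 540, 20), (213, 276, -3), (219, 4, 1), (227, -260, 19), (180, -638, -267), (300, -549, 385)]
380 [(0, 0, 0), (52, 539, 3), (57, 270, 0), (67, 2, 16), (67, -263, -2), (-150, -818, -725), (-140, -1232, -719)]
{'vfov': 42.008181970520795, 'cx': 330.8968129161667, '
[... 910 characters left out ...]
380 [(380, 621, 395), (480, 554, 59), (382, 415, 3), (254, 271, -1), (124, 128, 1), (-7, 59, 148), (-135, -162, -2)]
[[ 9.03956310e-01  4.27623692e-01 -9.83304578e-04]
 [ 4.27624822e-01 -9.03954071e-01  2.01218913e-03]
 [-2.84024292e-05 -2.23941651e-03 -9.99997492e-01]] {'vfov': 65.70646984690485, 'cx': 316.54810633839327, 'cy': 200.6454479796077, 'mount': array([[ 2.31916359e-04, -9.65783638e-01, -2.59349015e-01,
         7.24491644e+01],
       [ 9.99999959e-01,  1.80556307e-04,  2.21855566e-04,
        -2.79514298e-01],
       [-1.67437375e-04, -2.59349056e-01,  9.65783640e-01,
        -1.55914194e+02],
       [ 0.00000000e+00,  0.00000000e+00,  0.00000000e+00,
         1.00000000e+00]])}
```

View pics/top0.png

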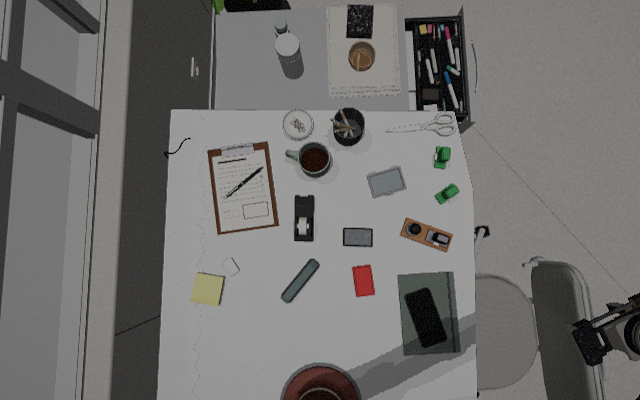

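View pics/scene0.png

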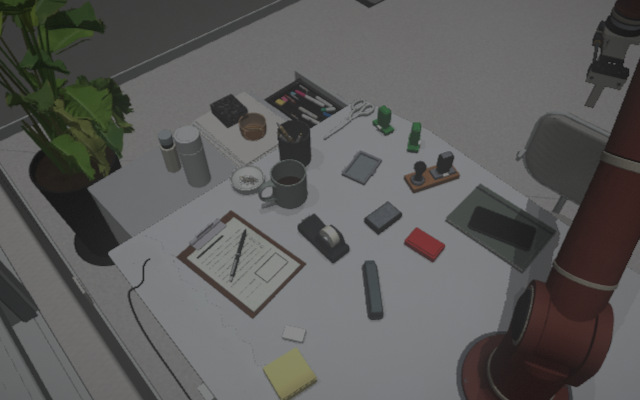

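The top view shows the insert at (358,237), the case at (386,181), the stamp at (440,239) in its stand (427,234), the frame at (256,210), the tape at (304,218) and the mug at (315,160). Red and green look-alikes are at (363,280), (442,157) and (447,194). Next I get rough positions, then take a closer look with the wrist camera.

```bash
cat >> h.py <<'E'
def ray(name,uv,z,pose=None):
    """world xy of pixels on plane z"""
    c=camera_params(name);f=200/np.tan(np.radians(c["vfov"]/2));uv=np.atleast_2d(np.array(uv,float))
    x=uv[:,0]-c["cx"];y=uv[:,1]-c["cy"]
    if name=="wrist":
        r=np.hypot(x,y)+1e-9;t=r/f;D=np.c_[np.sin(t)*x/r,np.sin(t)*y/r,np.cos(t)]
        p,R=pose;M=np.array(c["mount"]);D=D@M[:3,:3].T@R.T;o=R@M[:3,3]+p
    else:
        R=cv2.Rodrigues(np.array(c["rvec"],float))[0];D=np.c_[x/f,y/f,np.ones_like(x)]@R;o=-R.T@np.array(c["tvec"]).ravel()
    return (o+D*((z-o[2])/D[:,2])[:,None])[:,:2]
def down(a):
    """tool down, tool x axis at heading a deg"""
    c,s=np.cos(np.radians(a)),np.sin(np.radians(a));return np.array([[c,s,0],[s,-c,0],[0,0,-1.]])
def wshot(n):
    pose=(np.array(current_ee_pos()),np.array(current_orientation()))
    im,W=cloud("wrist");save(im,n);np.savez(n+".npz",im=im,W=W,p=pose[0],R=pose[1]);return im,W,pose
E
python3 - <<'E'
from h import *
for n,uv,z in [("insert",(358,237),21),("case",(386,181),8),("stamp",(440,239),76),("stand",(427,234),14),("round",(414,228),74),("frame",(256,210),6.5),("tape",(304,218),30),("mug",(315,160),91)]:
    print(n,ray("top",uv,z).round())
for a in (0,180):
  for p in ([440,-90,220],[600,-170,220],[460,-300,220]):
    print(a,p,np.round(inverse_kinematics(p,down(a))) if inverse_kinematics(p,down(a)) is not None else None)
move_to([450,-200,260],down(0)); im,W,p=wshot("w1")
E
```

```text
insert [[443. -95.]]
case [[ 597. -172.]]
stamp [[ 440. -301.]]
stand [[ 453. -281.]]
round [[ 467. -236.]]
frame [[513. 185.]]
tape [[491.  50.]]
mug [[638.  20.]]
0 [440, -90, 220] [ 11.  18.  -2. 114.   1.  48. -82.]
0 [600, -170, 220] [ 12.  33.   2.  87.  -1.  60. -75.]
0 [460, -300, 220] [ 28.  27.   4.  99.  -2.  54. -57.]
180 [440, -90, 220] [ 41.  23. -45. 113.  21.  52.  75.]
180 [600, -170, 220] [ 37.  39. -41.  86.  27.  65.  81.]
180 [460, -300, 220] [ 58.  32. -42.  98.  25.  59.  97.]
```

View pics/w1.png

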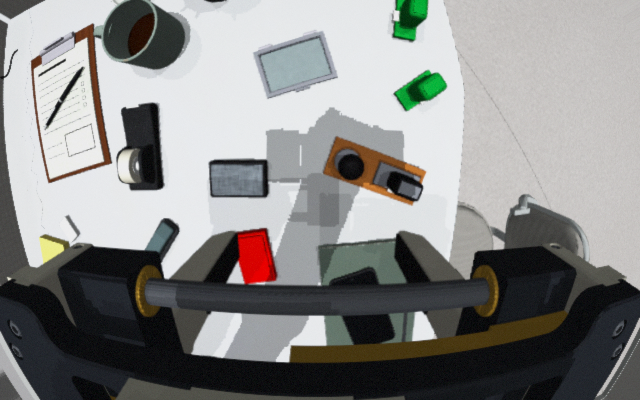

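Wrist view: insert at (238,178), case at (296,64), stand at (375,170) with the stamp on its right at (400,183), frame at (80,140). I take close shots of each from above.

Run:
```python
from h import *
out=[]
for n,p in [("stand",[435,-285,190]),("case",[575,-172,150]),("frame",[490,180,200]),("insert",[425,-95,150])]:
    move_to(p,down(0)); im,W,_=wshot("c_"+n); out.append(cv2.resize(im[0:260,110:530],None,fx=.95,fy=.95))
    print(n,current_clock())
m=np.vstack([np.hstack(out[:2]),np.hstack(out[2:])]);print(m.shape);save(m,"mont")
```

```text
stand 2.2833
case 3.1
frame 4.5167
insert 5.675
(494, 798, 3)
```

View pics/mont.png

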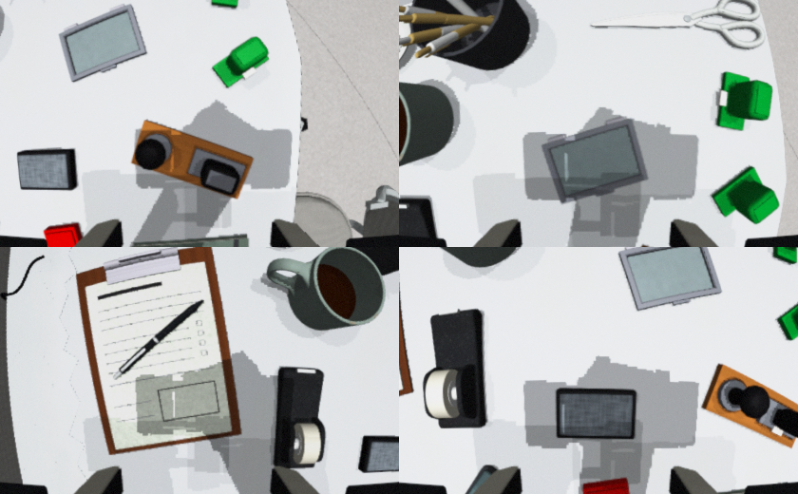

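```bash
cat > fit.py <<'E'
from h import *
def fit(n,specs,tol=5,show=True):
    """find closed outlines whose world rectangle at height z matches size (sx,sy)"""
    D=np.load(n+".npz");im=D["im"];pose=(D["p"],D["R"]);K=4
    x0,y0,w,h=220,90,200,140
    g=cv2.resize(im[y0:y0+h,x0:x0+w],None,fx=K,fy=K,interpolation=cv2.INTER_CUBIC);big=g.copy()
    ch=[cv2.cvtColor(g,cv2.COLOR_RGB2GRAY),cv2.cvtColor(g,cv2.COLOR_RGB2HSV)[:,:,1]]
    cs=[]
    for c in ch:
        for t in range(10,245,5): cs+=cv2.findContours((c>t).astype(np.uint8),cv2.RETR_LIST,cv2.CHAIN_APPROX_NONE)[0]
        for b,k in ((31,3),(61,5),(101,8)): cs+=cv2.findContours(cv2.adaptiveThreshold(c,255,0,0,b,k),cv2.RETR_LIST,cv2.CHAIN_APPROX_NONE)[0]
    for lab,z,sx,sy in specs:
        res=[]
        for c in cs:
            if len(c)<150: continue
            hl=cv2.convexHull(c)[:,0]
            xy=ray("wrist",(hl+.5)/K-.5+[x0,y0],z,pose).astype(np.float32)
            (cx,cy),(a,b),an=cv2.minAreaRect(xy)
            if a>b: a,b,an=b,a,an+90   # an: direction of short side
            an=(an+90)%180-90
            ar=cv2.contourArea(cv2.convexHull(xy))/(a*b+1e-9)
            if abs(a-sx)<tol and abs(b-sy)<tol and ar>.93: res.append((abs(a-sx)+abs(b-sy)+50*(1-ar),cx,cy,a,b,an,ar,hl))
        res.sort(key=lambda r:r[0])
        for r in res[:4]: print(n,lab,np.round(r[:7],2))
        if res: cv2.polylines(big,[res[0][7]],True,(255,0,0),1)
    return big
if __name__=="__main__":
    o=[fit("c_stand",[("stand",14,52,132),("top",76,24,36)]),fit("c_case",[("rim",8,66,96),("pocket_floor",2,53,83),("pockettop",8,53,83)]),
       fit("c_frame",[("frame",6.5,38,68)],4),fit("c_insert",[("tray",17,50,80),("felt",21,42,72)])]
    m=np.vstack([np.hstack(o[:2]),np.hstack(o[2:])]);save(cv2.resize(m,(800,560),interpolation=cv2.INTER_AREA),"fit")
E
python3 fit.py
```

```text
c_stand stand [   1.46  454.32 -279.81   52.82  132.3   -19.58    0.99]
c_stand stand [   1.51  454.17 -279.75   53.09  132.18  -19.62    1.  ]
c_stand stand [   1.64  454.3  -279.81   52.93  132.35  -19.62    0.99]
c_stand stand [   1.9   454.28 -279.8    53.04  132.5   -19.59    0.99]
c_case rim [   4.77  593.24 -173.     65.92   94.09   16.37    0.94]
c_case rim [   5.18  595.42 -173.6    68.03   95.53   15.69    0.95]
c_case rim [   5.98  595.61 -173.46   69.72   96.6    16.63    0.97]
c_case rim [   6.11  594.8  -173.25   69.18   95.85   16.03    0.94]
c_case pocket_floor [   1.06  596.4  -173.07   52.93   82.54   16.79    0.99]
c_case pocket_floor [   2.36  596.99 -172.98   52.73   82.85   17.      0.96]
c_case pocket_floor [   4.25  596.29 -173.1    52.02   81.25   16.89    0.97]
c_case pockettop [   3.73  597.39 -173.06   51.88   80.91   16.79    0.99]
c_case pockettop [   5.03  597.96 -172.98   51.69   81.22   17.      0.96]
c_case pockettop [   6.87  597.28 -173.1    50.99   79.65   16.89    0.97]
c_case pockettop [   9.97  594.63 -173.93   57.22   80.53   16.82    0.93]
c_frame frame [  2.16 515.19 187.71  37.23  67.34   8.65   0.99]
c_frame frame [  2.55 515.1  187.74  37.08  67.06   8.91   0.99]
c_frame frame [  3.05 515.14 187.82  36.79  66.78   9.02   0.99]
c_frame frame [  3.58 515.1  187.72  36.59  66.46   9.19   0.99]
c_insert tray [  1.87 445.71 -93.77  49.97  78.61  -0.93   0.99]
c_insert tray [  1.93 445.82 -93.86  50.07  78.83  -0.84   0.99]
c_insert tray [  1.96 445.7  -93.75  50.39  78.91  -0.92   0.99]
c_insert tray [  1.96 445.62 -93.81  51.23  79.78  -0.87   0.99]
c_insert felt [  1.08 445.18 -93.8   41.94  71.82  -0.74   0.98]
c_insert felt [  1.11 445.31 -93.73  42.07  71.4   -0.63   0.99]
c_insert felt [  1.28 445.16 -93.78  42.37  72.08  -0.99   0.98]
c_insert felt [  1.62 445.25 -93.8   42.58  72.35  -0.75   0.99]
```

View pics/fit.png

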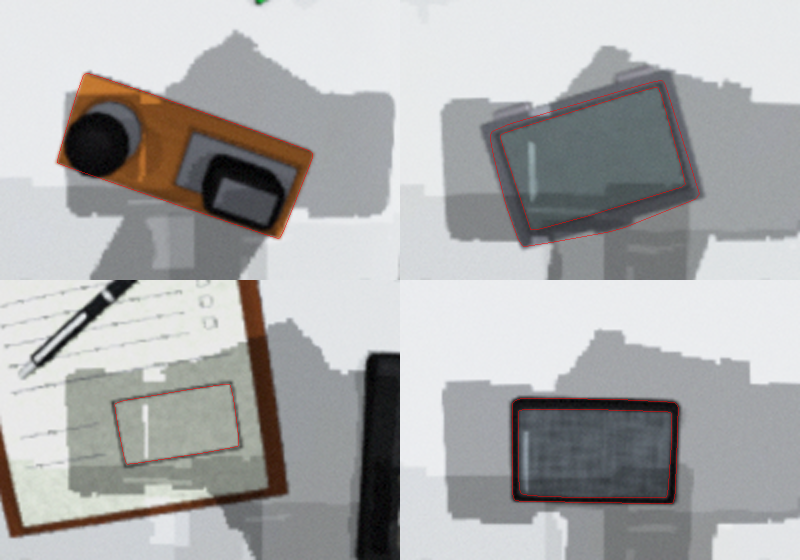

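All outlines fit well: insert (445.3, -93.8) at -0.8°, pocket (596.7, -173.0) at 16.8°, stand (454.3, -279.8) at -19.6°, frame (515.1, 187.7) at 8.8°. I squeeze the insert once to centre it in the jaws, then look again to get the camera bias.

Run:
```python
from h import *
from fit import fit
a=90-.8
for n,p,h in [("ins",[445,-94,60],89.2),("case",[597,-173,60],106.8),("stamp",[444,-308,100],70.4),("frame",[515,188,80],98.8)]:
    q=inverse_kinematics(p,down(h));print(n,None if q is None else np.round(q))
move_to([445.3,-93.8,80],down(a)); movel([445.3,-93.8,19.5],120)
set_gripper(46);print(current_width(),current_finger_force(),current_wrist_force(),current_ee_pos())
set_gripper(70);movel([445.3,-93.8,100],200)
move_to([425,-95,150],down(0));wshot("c2_insert");print(current_clock())
fit("c2_insert",[("tray",17,50,80),("felt",21,42,72)])
```

```text
ins [ 21.  35. -17. 123.  24.  25. -16.]
case [ 29.  46. -26.  95.  27.  45.   7.]
stamp [ 44.  36. -17. 108.  16.  39.  -3.]
frame [ -9.  39. -22. 107.  22.  38. -35.]
49.26746400463624 29.9997478723526 [-1.236802   -0.29051596  1.052288  ] [445.18901279 -93.86056494  19.55123295]
10.35
c2_insert tray [  1.75 446.37 -93.91  50.18  78.81  -0.93   0.99]
c2_insert tray [  1.78 446.26 -93.89  51.01  79.76  -0.8    0.99]
c2_insert tray [  1.79 446.33 -93.87  50.01  78.77  -0.73   0.99]
c2_insert tray [  1.8  446.24 -93.92  50.92  79.72  -0.93   0.99]
c2_insert felt [ 6.9000e-01  4.4601e+02 -9.3830e+01  4.1960e+01  7.1920e+01 -4.2000e-01
  9.9000e-01]
c2_insert felt [  0.77 446.16 -93.86  41.82  71.65  -0.68   1.  ]
c2_insert felt [  1.16 445.96 -93.81  41.78  71.81  -0.78   0.99]
c2_insert felt [  1.24 445.98 -93.85  42.4   72.19  -0.55   0.99]
```

Run:
```python
from h import *
from fit import fit
a=89.2;b=106.8;t=[595.8,-173.0]
move_to([445.2,-93.86,70],down(a)); movel([445.2,-93.86,19.5],120)
set_gripper(46);print(current_width())
movel([445.2,-93.86,60],150)
move_to(t+[60],down(b)); movel(t+[32],100)
print("guard",movel(t+[21.5],25,guard=6),current_ee_pos(),current_wrist_force(),current_clock())
```

```text
49.77139333773881
guard True [ 595.84397799 -173.10520524   22.10011262] [-1.13579922 -0.12178574  4.47720259] 14.4333
```

Run:
```python
from h import *
from fit import fit
set_gripper(62);p=list(current_ee_pos());movel([p[0],p[1],70],150)
move_to([575,-172,150],down(0));im,W,_=wshot("c3_case");print(current_clock())
big=fit("c3_case",[("felt",23,42,72),("tray",19,50,80)])
m=(abs(W[:,:,0]-597)<10)&(abs(W[:,:,1]+173)<15);print("felt z",np.nanmedian(W[m][:,2]))
D=np.load("c_insert.npz")["W"];m=(abs(D[:,:,0]-446)<10)&(abs(D[:,:,1]+94)<15);print("before z",np.nanmedian(D[m][:,2]))
# stand/stamp close look crop from earlier shot
save(np.hstack([cv2.resize(np.load("c_insert.npz")["im"][90:230,480:580],(400,560)),big[:,:400]]),"c3")
```

```text
16.7167
c3_case felt [   0.81  596.65 -172.91   42.14   72.09   16.81    0.99]
c3_case felt [   0.93  596.69 -172.8    41.85   71.89   16.59    0.99]
c3_case felt [   0.94  596.65 -172.81   42.17   72.33   16.62    0.99]
c3_case felt [   1.31  596.64 -172.9    42.41   72.35   16.83    0.99]
c3_case tray [   1.08  596.93 -172.93   50.48   79.84   16.74    0.99]
c3_case tray [   1.24  596.96 -172.97   50.24   79.45   16.66    0.99]
c3_case tray [   1.43  596.88 -172.94   50.77   80.18   16.55    0.99]
c3_case tray [   1.91  596.88 -172.92   51.09   80.38   16.67    0.99]
felt z 253.73265719479429
before z 258.3410718886304
```

View pics/c3.png

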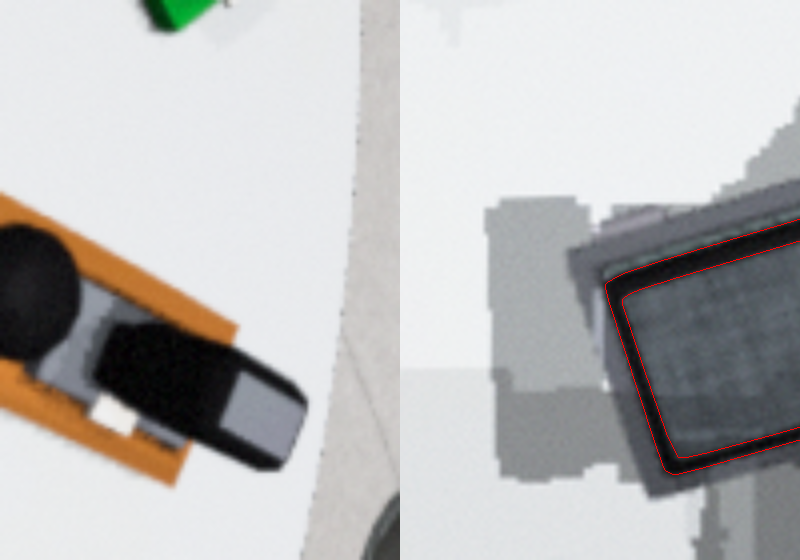

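The insert is seated: felt and tray outlines are centred on the pocket within 0.3 mm. The stamp's white ridge shows on its near (-x) side. Next I grasp the stamp and ink it.

Run:
```python
from h import *
s=[443.3,-308.1];H=down(70.4)
move_to(s+[120],H);movel(s+[47],120);print(current_ee_pos())
set_gripper(18);print("w",current_width(),current_finger_force(),current_wrist_force())
z0=current_ee_pos()[2]
movel(s+[70],60);movel(s+[130],150);print("w",current_width(),current_wrist_force())
t=[595.8,-173.0]
move_to(t+[110],down(106.8));movel(t+[69],100);wait(.2);f0=np.array(current_wrist_force());print(z0,f0,current_clock())
g=movel(t+[60.5],10,guard=4);print(g,current_ee_pos(),np.array(current_wrist_force())-f0)
wait(.3);print(current_ee_pos(),np.array(current_wrist_force())-f0,current_clock())
```

```text
[ 443.9923275  -308.05648883   47.42143067]
w 23.99113777661114 29.99941349029541 [-0.08828596 -0.45830695  0.35944046]
w 23.93478425348446 [-0.63398336  0.42172631 -1.05283095]
47.08724310425161 [-0.15079012  0.18913968 -0.46004549] 21.9917
True [ 595.78438266 -173.01978916   61.23723447] [ 0.41600764 -0.37603232  4.42994601]
[ 595.77336601 -172.99228768   60.9810678 ] [1.16467074 0.13025363 3.77470615] 23.0583
```

Inked: about 4 N with over 2 mm of compression. Now I carry the stamp over the mug and tape to a hover above the frame.

Run:
```python
from h import *
t=[595.8,-173.0];F=[514.2,187.7]
movel(t+[75],40);movel(t+[170],200)
movel(F+[170],180,orientation=down(98.8));movel(F+[70],120);movel(F+[56],40);wait(.3)
print(current_ee_pos(),current_orientation(),current_width(),current_finger_force(),current_clock())
im,W,_=wshot("f1");im2,_=cloud("scene");save(im2,"s1")
a=cv2.resize(im[180:380,220:420],(400,400),interpolation=cv2.INTER_CUBIC);c=ray
b=cv2.resize(im2[215:315,220:320],(400,400),interpolation=cv2.INTER_CUBIC)
save(np.hstack([a,b]),"chk")
```

```text
[514.28699642 187.77441187  56.13704278] [[-1.53000463e-01  9.88226080e-01  2.71414077e-04]
 [ 9.88226113e-01  1.53000434e-01  1.26023009e-04]
 [ 8.30127525e-05  2.87500057e-04 -9.99999955e-01]] 23.68808534643421 29.99876707792282 28.1917
```

View pics/chk.png

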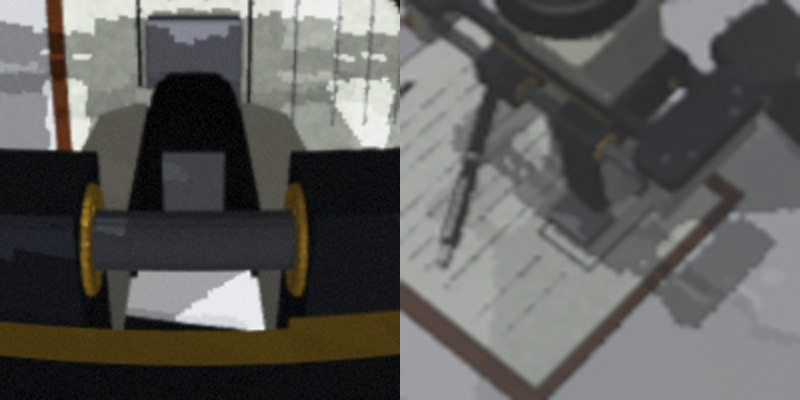

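View pics/f1.png

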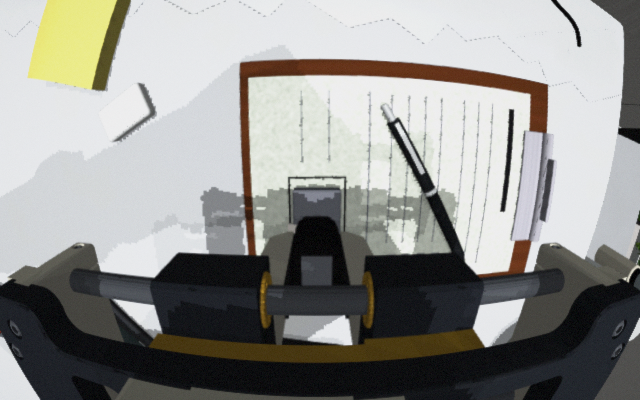

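The view shows the base at columns 293–341, midway between the frame lines at 289.5 and 345. The ridge is on the form's bottom side. I check the other direction with the far edges.

Run:
```python
from h import *
D=np.load("f1.npz");pose=(D["p"],D["R"]);im=D["im"]
g=im.mean(2);print(g[172:206,312:326].mean(1).round().astype(int).tolist())
print(g[194:200,280:356].mean(0).round().astype(int).tolist())
def loc(uv,z): 
    d=(ray("wrist",uv,z,pose)-pose[0][:2]);return (d@pose[1][:2,:2]).round(1)  # tool x (=form y), tool y (=form x)
for v in (177,178,179): print("line",v,loc((318,v),6.5))
for v in (186,187,188,189,190): print("edge",v,loc((318,v),15),loc((318,v),18),loc((318,v),30))
print(loc((289.5,196),6.5),loc((345,196),6.5),loc((293,196),28),loc((341,196),28))
```

```text
[226, 225, 223, 202, 146, 84, 140, 201, 221, 226, 225, 220, 195, 162, 128, 93, 56, 59, 101, 122, 132, 137, 138, 138, 137, 133, 128, 118, 103, 94, 85, 78, 77, 77]
[143, 143, 144, 146, 148, 149, 144, 130, 95, 42, 86, 111, 100, 74, 75, 77, 79, 79, 79, 79, 79, 80, 79, 81, 92, 112, 115, 132, 138, 139, 137, 138, 138, 137, 137, 138, 137, 128, 134, 136, 134, 135, 134, 127, 118, 115, 115, 113, 113, 114, 119, 123, 123, 111, 91, 81, 78, 78, 78, 75, 80, 108, 133, 126, 59, 62, 112, 139, 142, 140, 140, 142, 144, 143, 142, 138]
line 177 [[33.6  1.5]]
line 178 [[32.9  1.5]]
line 179 [[32.2  1.5]]
edge 186 [[29.2  1.5]] [[29.9  1.5]] [[32.5  1.4]]
edge 187 [[28.5  1.5]] [[29.2  1.5]] [[31.9  1.4]]
edge 188 [[27.9  1.5]] [[28.5  1.5]] [[31.3  1.4]]
edge 189 [[27.2  1.5]] [[27.9  1.5]] [[30.6  1.4]]
edge 190 [[26.5  1.5]] [[27.2  1.5]] [[30.   1.4]]
[[ 20.3 -18. ]] [[20.3 20.1]] [[ 25.8 -13.9]] [[25.8 15.5]]
```

Stamp and frame centres agree within about 0.5 mm in both directions. I lower to about 6 mm above the paper and hand in.

Run:
```python
from h import *
p=current_ee_pos();movel([514.4,187.5,53.5],15);wait(.3)
print(current_ee_pos(),current_finger_force(),current_wrist_force(),current_clock());print(close_job())
```

```text
[514.40422372 187.53171508  53.51071153] 29.998813569545746 [ 0.08471323  1.2911583  -1.32375101] 28.9083
the job is handed in; nothing more can be done
None
```

The job is handed in at 28.9 s with no verdict returned: by my measurements the insert is seated in the case, the stamp is inked at about 4 N, and it is held level about 6 mm above the paper, within about 1 mm of the frame's centre, ridge towards the bottom edge.

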